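# Nip an inlaid panel in the veneer press

### The arm

A 6-joint arm with a two-finger parallel gripper is mounted at the origin on the work surface. World frame = base frame: x ahead of the robot, y to its left, z up, the work surface at z = 0. Lengths are in m, angles in rad, forces in N, time in s.
With the tool pointing down it reaches from about 0.325 to 0.875 m from the base axis. Payload 4.4 kg.
Tool frame: the origin (TCP) lies at the very end of the fingers, on their centre line; the grasp point (between the pads) lies arm.hold_point_z behind it (arm.hold_point_z is the distance from the TCP to the grasp point, in m); z points along the fingers, y is the line along which they close (so a half turn about z gives the same grasp; the last joint's range is limited). The gripper opens to 85 mm and grips with 20 to 120 N. Pads are 22 mm wide; open, the fingers measure 114 mm over their backs; the gripper's body (76 mm by 85 mm) begins 54 mm behind the grasp point. The pads swing forward as they close: fully open they stand 13 mm farther back than shut.
Start: joints at [-1.423, 0.207, 1.542, -0, 1.393, -0.15], TCP at [0.169, -0.55, 0.231] pointing down, gripper open.
Joint ranges: [-2.73, 2.73], [-0.86, 2.22], [0.23, 2.46], [-1.11, 4.25], [0.08, 2.63], [-2.82, 2.82]. Speed limits (rad/s): [2.79, 2.79, 3.14, 3.14, 3.14, 3.14].

### API

Orientations are given as a 3x3 rotation matrix whose columns are the frame's x, y, z axes.
In Python, from bench import arm gives the robot as it stands. The module is installed in compiled form; this text tells all that it offers.
- The arm moves only by the tool jog_arm, never from a script. Its argument "moves" is a list of rows, each an object with "dp": the shift along the world's x, y, z in m, a list of three; "twist": the turn, a rotation vector about the world's x, y, z in rad, a list of three; "gripper": the opening, from -1 (shut) to 1 (fully open). In form: [{"dp": [x, y, z], "twist": [rx, ry, rz], "gripper": gripper}, ...]. A call has 1 to 12 rows; each row is the pose to reach, as a shift and turn from the pose commanded when the call began; what a row does not reach only later rows make up. A row lasts 1/10 s, in which the tool goes at most 50 mm and 8.59 degrees, less where a joint would pass 70% of its speed; a pose out of reach is approached as far as the arm can. A call with a gripper value outside its range is refused whole. The fingers move at their own pace and stop on an object; "squeeze" is the grip in N (left out, the last holds). Time passes only in rows, so rows that repeat a pose let the fingers close. It gives the time, the measured TCP pose, the force, the opening and the grip force at its end, in the units of the state.
- arm.sense(): the state, without advancing time (a new reading comes with each control period).
- arm.read_camera(name): name is "side" or "top"; returns the picture (480x640x3 uint8, red, green, blue); there is no depth.
- arm.get_calibration(name): a dict with "mtx" (3x3 intrinsics, pixels), "rvec" (rotation vector, rad) and "tvec" (3), from world to camera coordinates, as OpenCV has them. Camera axes: x right, y down, z forward; pixel columns grow to the right and rows downward; lengths in m; the calibration is good to about 2 mm. A picture is of the moment at which its call begins. get_calibration takes no time and is no camera call.
- arm.sign_off(): hands the job in; it is judged then, once.
The state is a dict: "time": time; "joint_pos": joint angles; "dq": joint speeds; "effort": joint torques, N m; "position": TCP position; "tcp_rot": TCP orientation; "ft_force": force on the tool from outside, world axes, zero at the start; "wrist_torque": the same for the moment, N m; "gripper_width": finger opening in m; "finger_force": force on a finger pad.
Only numpy, scipy, OpenCV 4.12 (cv2) and the standard library are available. Lean on these libraries where they do the work, as an engineer would, in place of code of your own. Each camera call takes 0.05 s, during which the arm holds its last target. There are 200 camera calls.

### The job

The inlaid panel lies half-way into the small veneer press. Push it along the bed until its far edge sits square and fully home against the fence at the back, then wind the press down with the handle on its handwheel (clockwise from above) until you feel the cork-faced platen bear firmly on the panel - snug, the handle gone clearly stiff, but not forced, for too hard a squeeze bruises the inlay. Leave the panel home and nipped, let go of the wheel, and leave the other things on the bench and press where they are.

Things in the scene. Friction and masses are not known exactly. Their poses are not given: they have to be found in the camera images.
- press: Benchtop veneer press, grey and steel, bolted down. Origin: on the bench (z = 0) below the screw's axis; x runs from its open front (robot side) to its back, y left, z up. Flat steel bed 30 mm above the bench: x -195 to +95 mm, 200 mm wide, on a base 22 mm high, x -200 to +100, y -135 to +135. A fence bar stands across the bed, front face at x = +60 mm, 150 mm long, top 13 mm above the bed.
- crosshead (a point): Centre of the top of the fixed crosshead's boss, 215 mm above the bench, on the screw axis. The crosshead is 50 mm deep (press x), 280 mm wide, 165 to 197 mm high, boss of 27 mm radius; it sits on two 22 mm columns at press x = 0, y = +-118 mm, capped by nuts up to 211 mm.
- panel: Dark wood panel with a light inlay on top, 180 (x) x 130 (y) x 19 mm, 0.30 to 0.50 kg, loose, flat on the bed. Origin: centre of its underside; its x is along the press's x within 0.1 rad. Its far edge starts 30 to 60 mm short of the fence; when home its centre is at press x = -30 mm and its near edge stands 70 mm out in front of the platen. 1 to 4 N slides it; push it low, from the robot's side.
- platen: Moving platen: steel plate 100 (x) x 150 (y) mm, 21 mm thick with its cork face below, guide bar 236 mm wide on top. Origin: centre of its cork underside, on the screw axis, 78 mm above the bench when fully up, driven by the wheel's screw. Once bearing, each newton more at the handle adds about 29 N of squeeze: some 5 N in all (90 N) is right, under 40 N is loose, over 250 N bruises.
- wheel_hub (a point): Middle of the top of the three-spoked steel handwheel's hub, on the vertical screw axis, 199 mm above the platen's underside. Rim of 58 mm mean radius, 13 mm thick, its top 8.5 mm below this point. Clockwise from above lowers wheel, screw and platen together, 12 mm a turn (1 to 2 turns to reach the panel). Stays where it is left. Drag 1.5 to 3 N at the handle.
- handle_mid (a point): Middle of the black upright revolving handle on the wheel: a round knob 21 mm across and 52 mm tall (26 mm above and below this point; the rim's top is 27 mm below), 55 mm from the screw axis, free to spin on its own pin. This point is 18.5 mm higher than wheel_hub and sinks 12 mm a turn. Nothing stands above the wheel. It can be pushed round from behind with closed fingers.
- glue: White glue bottle standing on the bench, 60 mm across, 170 mm tall; origin: centre of its foot. Bystander: leave it where it is (30 mm at most).
- pin_jar: Small glass jar with a steel lid, 32 mm across, 42 mm tall, standing at the front left corner of the press's base; origin: centre of its foot. Bystander: leave it where it is (30 mm at most).
- roller: Veneer roller lying on the bench: wooden handle and a 40 mm black rubber roll, 160 mm long along its x, 50 mm wide; origin: on the bench under its middle. Bystander: leave it where it is (30 mm at most).
- clamp: Steel F-clamp lying flat, 260 mm long along its x, 110 mm wide; origin: under the middle of its bar. Bystander: leave it where it is (30 mm at most).
- mallet: Wooden mallet lying on its side, 305 mm along its x, head 90 x 55 x 55 mm at the +x end; origin: on the bench, 160 mm from its handle's end. Bystander: leave it where it is (30 mm at most).
- offcut: Plain plywood offcut lying flat, 150 x 90 x 19 mm; origin: centre of its underside. Bystander: leave it where it is (30 mm at most).
- tape: Black tape measure, 65 x 32 x 60 mm tall; origin: centre of its underside. Bystander: leave it where it is (30 mm at most).
There are look-alikes about, which are no part of the job. Of the things shaped like the panel, the wood one is meant.

How it is judged:
On the way, in this order (a step that is already met when the one before it is completed fails the run):
1. the panel is square and home against the fence with the platen still clear of it (x of panel in the frame of press above -0.034 m and y of panel in the frame of press between -0.022 and 0.022 m and z of panel in the frame of press below 0.034 m and angle between the x axis of panel and the x axis of press, either way round below 0.04 rad and contact force between platen and panel below 1 N), for 0.2 s.
2. the platen bears on the panel with more than 40 N (x of panel in the frame of press above -0.034 m and y of panel in the frame of press between -0.022 and 0.022 m and z of panel in the frame of press below 0.034 m and angle between the x axis of panel and the x axis of press, either way round below 0.04 rad and contact force between platen and panel above 40 N), for 0.2 s.
At the end, for the whole second after the job is handed in: The panel lies flat on the bed, its far edge within 4 mm of the fence, square to the press within 0.04 rad and within 22 mm of its centre line; the platen bears on it with more than 40 N and is at rest (under 2 mm/s) (all of step 2 and linear speed of platen below 0.002 m/s); the robot touches nothing.
It fails at once if the inlay is bruised: the platen squeezes the panel with more than 250 N (contact force between platen and panel above 250 N).
It fails at once if a bystander is moved more than 30 mm (distance of any of glue, pin_jar, roller, clamp, mallet, offcut, tape from where it was at the start of the episode above 0.03 m).
It also fails if it takes over 72 s, if anything falls off the work surface, if the arm or the gripper's body presses on something with over 40 N, if the wrist force passes 120 N, or if a joint passes its speed limit or range.

## Working session

There is one attempt and no reset: what is moved stays moved. The work goes in short steps, Python scripts to look and compute and a tool call to move; the robot and the scene stay as the last step left them, time stands still between calls to the robot, and variables do not carry over. Pictures are saved under pics/ and viewed, at most 10 in all, crops included, and the job is handed in when it is done.

Besides the shell and the picture viewer there is one more tool, called after "Emit:" in YAML: its name, and indented under it one key for each argument. jog_arm: Moves the arm, as the interface text tells. Its arguments: {"type":"object","properties":{"moves":{"type":"array","items":{"type":"object","properties":{"dp":{"type":"array","items":{"type":"number"}},"twist":{"type":"array","items":{"type":"number"}},"gripper":{"type":"number"}}}},"squeeze":{"type":"number"}},"required":["moves"]}

```bash
mkdir -p pics; cat > h.py <<'E'
import numpy as np, cv2
from bench import arm
def cal(n):
    c=arm.get_calibration(n); K=np.array(c["mtx"],float); R=cv2.Rodrigues(np.array(c["rvec"],float))[0]; t=np.array(c["tvec"],float).ravel(); return K,R,t
def ray(n,px):
    K,R,t=cal(n); d=R.T@np.linalg.inv(K)@np.array([px[0],px[1],1.]); return -R.T@t,d
def onz(n,px,z):
    o,d=ray(n,px); return o+d*(z-o[2])/d[2]
def tri(pa,pb):
    (o1,d1),(o2,d2)=ray("top",pa),ray("side",pb)
    d1=d1/np.linalg.norm(d1); d2=d2/np.linalg.norm(d2)
    s=np.linalg.lstsq(np.c_[d1,-d2],o2-o1,rcond=None)[0]; a=o1+s[0]*d1;b=o2+s[1]*d2
    return (a+b)/2,np.linalg.norm(a-b)
def proj(n,p):
    K,R,t=cal(n); q=K@(R@np.array(p,float)+t); return q[:2]/q[2]
def snap(n,f):
    im=arm.read_camera(n)[:,:,::-1].copy(); cv2.imwrite(f"pics/{f}.png",im); return im
E
python3 - <<'E'
from h import *
for n in("top","side"):
    snap(n,n+"0"); print(n,ray(n,(320,240)))
s=arm.sense(); print(s["position"],s["tcp_rot"],s["time"],arm.hold_point_z)
E
```

```text
top (array([0.32418456, 0.04952622, 1.41279694]), array([ 0.14320781, -0.00718716, -0.98966915]))
side (array([0.1569003 , 1.25760087, 1.02983011]), array([ 0.25065361, -0.8019798 , -0.54225932]))
[ 0.16858182 -0.54900053  0.23018482] [[ 9.55993961e-01  2.93386167e-01 -3.21782867e-04]
 [ 2.93386168e-01 -9.55991613e-01  2.14281428e-03]
 [ 3.21050346e-04 -2.14292415e-03 -9.99997652e-01]] 0.1 0.0187
```

View pics/top0.png

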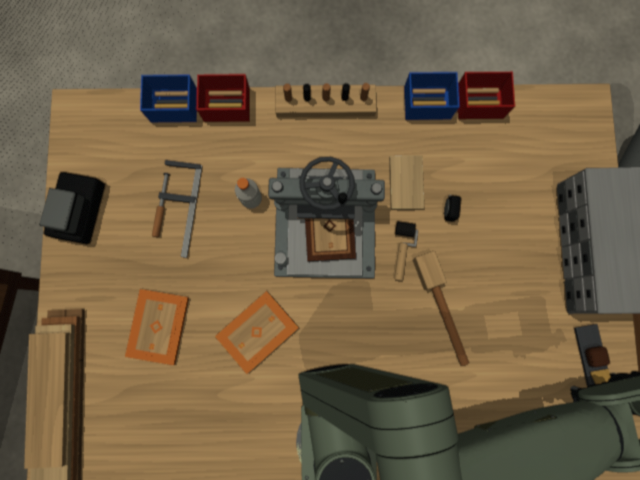

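View pics/side0.png

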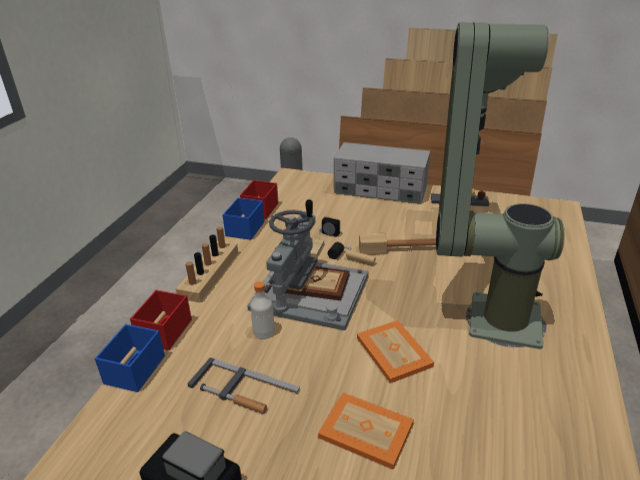

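The top view shows the press at about (325,222) and the handwheel at (328,183), with its black knob near (343,198). The pin jar is at (281,259), the glue at (248,193) and the roller at (403,245). These could be taken for the panel:
- The dark wood panel in the press (330,238). I choose this one: it is dark wood and lies on the bed.
- The orange ones at (157,327) and (257,332).
- The offcut at (407,182).

I'll check the choice in a crop.

```bash
python3 - <<'E'
import cv2,numpy as np
t=cv2.imread("pics/top0.png")[145:290,255:395]; s=cv2.imread("pics/side0.png")[190:330,240:380]
a=cv2.resize(t,None,fx=400/140,fy=400/140*1,interpolation=cv2.INTER_CUBIC); b=cv2.resize(s,None,fx=400/140,fy=400/140,interpolation=cv2.INTER_CUBIC)
h=min(a.shape[0],b.shape[0]); 
c=np.zeros((max(a.shape[0],b.shape[0]),800,3),np.uint8); c[:a.shape[0],:400]=a; c[:b.shape[0],400:]=b
cv2.imwrite("pics/crop0.png",c)
E
```

```text
(no output)
```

View pics/crop0.png

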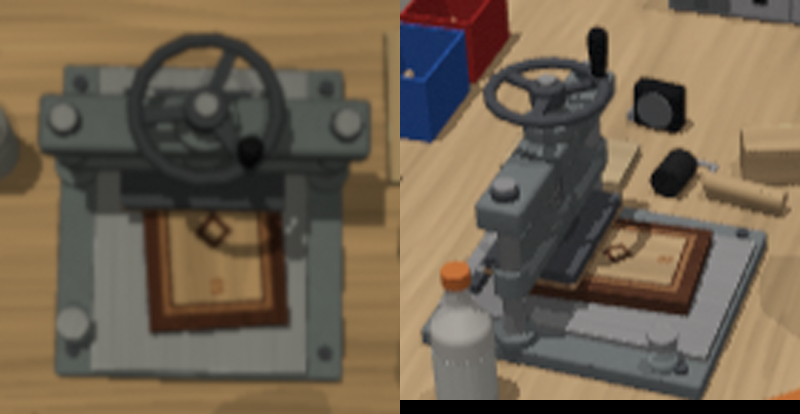

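The crop shows the dark brown panel with its light inlay in the press, slightly turned. Its near corners are at about top (308,261) and (356,259), the nuts at (277,187) and (377,187), and the knob at (342,197). The knob's side-view pixel is (309,209).

```bash
python3 - <<'E'
from h import *
P=lambda *a:[np.round(x,4) for x in a]
nl=onz("top",(277.4,186.7),.211); nr=onz("top",(376.8,187.4),.211)
print("nuts",*P(nl,nr),np.linalg.norm(nl-nr),"should .236; mid",(nl+nr)/2)
d=nl-nr; yaw=np.arctan2(-d[0],d[1]); print("yaw nuts",yaw)
print("hub",tri((327.5,183.9),(290.4,218.7)), onz("top",(327.5,183.9),.277))
print("knob mid",tri((342.5,198.),(309.3,208.9)),"top at z .3215",onz("top",(342.5,197),.3215))
a=onz("top",(307.9,260.9),.049);b=onz("top",(355.8,258.8),.049)
print("panel corners",*P(a,b),np.linalg.norm(a-b))
im=cv2.imread("pics/top0.png"); hsv=cv2.cvtColor(im,cv2.COLOR_BGR2HSV)
m=((hsv[...,1]>110)&(hsv[...,2]<120)).astype(np.uint8); m[:215]=0;m[275:]=0;m[:,:295]=0;m[:,370:]=0
c=max(cv2.findContours(m,0,2)[0],key=cv2.contourArea)[:,0]; print(cv2.boundingRect(c),cv2.contourArea(c))
# front edge: lowest row per column; left/right edges per row
cols=[(u,c[c[:,0]==u][:,1].max()) for u in range(312,352) if (c[:,0]==u).any()]
E=np.array([onz("top",(u,v+.5),.049) for u,v in cols]); k=np.polyfit(E[:,1],E[:,0],1); print("front edge x at y=0.04ish, slope",np.polyval(k,E[:,1].mean()),E[:,1].mean(),-k[0])
for nm,f in(("L",np.min),("R",np.max)):
    E=np.array([onz("top",(f(np.where(m[v])[0])+(-.5 if nm=="L" else .5),v),.049) for v in range(225,254)]); k=np.polyfit(E[:,0],E[:,1],1); print(nm,E[:,1].mean(),E[:,0].mean(),k[0])
# base outline corners
for p in((60,376),(341,380),(343,68),(64,66)):
    print("base",np.round(onz("top",(255+p[0]/2.857,145+p[1]/2.857),.022),4))
E
```

```text
nuts [0.6266 0.1397 0.211 ] [ 0.622  -0.0952  0.211 ] 0.23497444651078445 should .236; mid [0.6243223  0.02224407 0.211     ]
yaw nuts -0.019368777096043427
hub (array([0.6254122 , 0.02305792, 0.25252682]), np.float64(0.008114561297249995)) [0.61505302 0.02279134 0.277     ]
knob mid (array([ 0.58312591, -0.01032497,  0.27338124]), np.float64(0.0002131381488398344)) top at z .3215 [ 0.57448163 -0.00782167  0.3215    ]
panel corners [0.4665 0.0721 0.049 ] [ 0.4704 -0.0538  0.049 ] 0.12603256367667684
(305, 218, 51, 43) 1843.5
front edge x at y=0.04ish, slope 0.49163830333808095 -0.0013204649871971937 -0.1408224166881706
L 0.0758052324707277 0.5247152703569217 0.053104256864127855
R -0.04997885703928771 0.5231075700182284 0.047259779912443116
base [0.4284 0.158  0.022 ]
base [ 0.4211 -0.1042  0.022 ]
base [ 0.7214 -0.1147  0.022 ]
base [0.7266 0.1538 0.022 ]
```

```bash
python3 - <<'E'
from h import *
from scipy.spatial.transform import Rotation as R
R0=np.array(arm.sense()["tcp_rot"]); yaw=-.022
x=np.array([np.cos(yaw),np.sin(yaw),0]); T=R.from_euler('z',yaw)*R.from_euler('y',-.2)*R.from_matrix(np.diag([1.,-1,-1]))
rv=(T*R.from_matrix(R0).inv()).as_rotvec(); print(rv,np.linalg.norm(rv))
print("dp to (.43,.010,.20)",np.array([.43,.010,.20])-arm.sense()["position"])
E
```

```text
[ 0.0254379  -0.19892259 -0.31891468] 0.3767278283168109
dp to (.43,.010,.20) [ 0.26141818  0.55900053 -0.03018482]
```

Emit:
jog_arm:
  moves:
    - {"dp":[0.26,0.559,0.0],"twist":[0.025,-0.199,-0.319],"gripper":1}
    - {"dp":[0.26,0.559,0.0],"twist":[0.025,-0.199,-0.319],"gripper":1}
    - {"dp":[0.26,0.559,0.0],"twist":[0.025,-0.199,-0.319],"gripper":1}
    - {"dp":[0.26,0.559,0.0],"twist":[0.025,-0.199,-0.319],"gripper":1}
    - {"dp":[0.26,0.559,0.0],"twist":[0.025,-0.199,-0.319],"gripper":1}
    - {"dp":[0.26,0.559,0.0],"twist":[0.025,-0.199,-0.319],"gripper":1}
    - {"dp":[0.26,0.559,0.0],"twist":[0.025,-0.199,-0.319],"gripper":1}
    - {"dp":[0.26,0.559,0.0],"twist":[0.025,-0.199,-0.319],"gripper":1}
    - {"dp":[0.26,0.559,0.0],"twist":[0.025,-0.199,-0.319],"gripper":1}
    - {"dp":[0.26,0.559,0.0],"twist":[0.025,-0.199,-0.319],"gripper":1}
    - {"dp":[0.26,0.559,0.0],"twist":[0.025,-0.199,-0.319],"gripper":1}
    - {"dp":[0.26,0.559,0.0],"twist":[0.025,-0.199,-0.319],"gripper":1}

```text
time: 1.3
position: [0.4219, -0.0035, 0.2313]
tcp_rot: [[0.98, -0.022, 0.199], [-0.021, -1.0, -0.007], [0.199, 0.003, -0.98]]
ft_force: [0.2, -1.5, 0.1]
gripper_width: 0.0853
finger_force: 0.0
```

Emit:
jog_arm:
  moves:
    - {"dp":[0,0,-0.03],"twist":[0,0,0],"gripper":1}
    - {"dp":[0,0,-0.075],"twist":[0,0,0],"gripper":1}
    - {"dp":[0,0,-0.12],"twist":[0,0,0],"gripper":1}
    - {"dp":[0,0,-0.16],"twist":[0,0,0],"gripper":1}
    - {"dp":[0,0,-0.18],"twist":[0,0,0],"gripper":1}
    - {"dp":[0,0,-0.19],"twist":[0,0,0],"gripper":1}
    - {"dp":[0,0,-0.195],"twist":[0,0,0],"gripper":1}
    - {"dp":[0,0,-0.195],"twist":[0,0,0],"gripper":1}

```text
time: 2.1
position: [0.4222, -0.0058, 0.0365]
tcp_rot: [[0.98, -0.023, 0.199], [-0.022, -1.0, -0.007], [0.199, 0.003, -0.98]]
ft_force: [0.7, 0.2, 0.2]
gripper_width: 0.0853
finger_force: 0.0
```

```bash
python3 - <<'E'
from h import *
s=arm.sense(); print(s["position"],s["ft_force"])
a=snap("top","t1")[185:300,255:400]; b=snap("side","s1")[190:330,240:400]
c=np.zeros((400,800,3),np.uint8)
a=cv2.resize(a,(400,317),interpolation=2); b=cv2.resize(b,(400,350),interpolation=2); c[:317,:400]=a; c[:350,400:]=b
cv2.imwrite("pics/c1.png",c)
E
```

```text
[ 0.42215005 -0.00580942  0.03651899] [0.68753082 0.24743728 0.22147339]
```

View pics/c1.png

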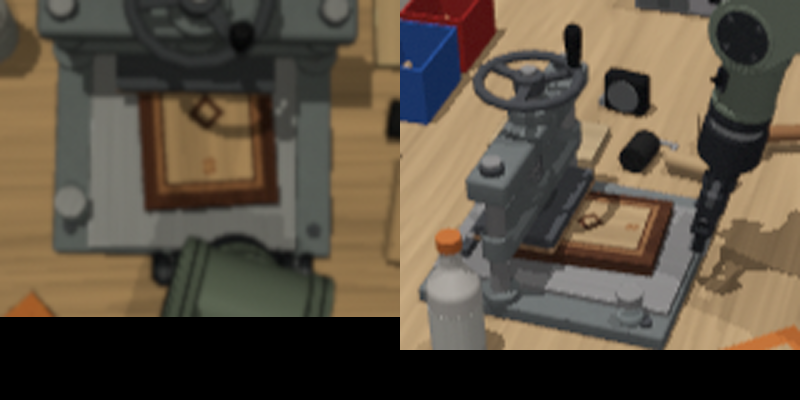

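The gripper stands open in front of the bed at about (235,265) in the crop, clear of the panel and pin jar. Next I centre it in y, move over the bed and feel downward.

Emit:
jog_arm:
  moves:
    - {"dp":[0.015,0.016,0],"twist":[0,0,0],"gripper":1}
    - {"dp":[0.015,0.016,0],"twist":[0,0,0],"gripper":1}
    - {"dp":[0.015,0.016,-0.004],"twist":[0,0,0],"gripper":1}
    - {"dp":[0.015,0.016,-0.007],"twist":[0,0,0],"gripper":1}
    - {"dp":[0.015,0.016,-0.007],"twist":[0,0,0],"gripper":1}

```text
time: 2.7
position: [0.4358, 0.0102, 0.0287]
tcp_rot: [[0.98, -0.023, 0.197], [-0.022, -1.0, -0.007], [0.197, 0.002, -0.98]]
ft_force: [-0.5, -0.6, -0.1]
gripper_width: 0.0855
finger_force: 0.0
```

Emit:
jog_arm:
  moves:
    - {"dp":[0.0,0,-0.003],"twist":[0,0,0],"gripper":1}
    - {"dp":[0.0,0,-0.005],"twist":[0,0,0],"gripper":1}
    - {"dp":[0.0,0,-0.005],"twist":[0,0,0],"gripper":1}

```text
time: 3.0
position: [0.4363, 0.0103, 0.0238]
tcp_rot: [[0.98, -0.023, 0.197], [-0.022, -1.0, -0.007], [0.197, 0.002, -0.98]]
ft_force: [-0.3, -0.0, 0.2]
gripper_width: 0.085
finger_force: 0.0
```

Emit:
jog_arm:
  moves:
    - {"dp":[0.008,0,0],"twist":[0,0,0],"gripper":1}
    - {"dp":[0.016,0,0],"twist":[0,0,0],"gripper":1}
    - {"dp":[0.022,0,0],"twist":[0,0,0],"gripper":1}
    - {"dp":[0.027,-0.001,0],"twist":[0,0,0],"gripper":1}
    - {"dp":[0.032,-0.001,0],"twist":[0,0,0],"gripper":1}
    - {"dp":[0.036,-0.001,0],"twist":[0,0,0],"gripper":1}
    - {"dp":[0.04,-0.001,0],"twist":[0,0,0],"gripper":1}
    - {"dp":[0.04,-0.001,0],"twist":[0,0,0],"gripper":1}

```text
time: 3.8
position: [0.4776, 0.0092, 0.0244]
tcp_rot: [[0.98, -0.023, 0.199], [-0.022, -1.0, -0.007], [0.2, 0.003, -0.98]]
ft_force: [-0.5, -0.8, -0.5]
gripper_width: 0.0851
finger_force: 0.2
```

Emit:
jog_arm:
  moves:
    - {"dp":[0.003,0,0],"twist":[0,0,0],"gripper":1}
    - {"dp":[0.006,0,0],"twist":[0,0,0],"gripper":1}
    - {"dp":[0.008,0,0],"twist":[0,0,0],"gripper":1}
    - {"dp":[0.008,0,0],"twist":[0,0,0],"gripper":1}

```text
time: 4.2
position: [0.4854, 0.0091, 0.0244]
tcp_rot: [[0.98, -0.023, 0.199], [-0.022, -1.0, -0.007], [0.199, 0.003, -0.98]]
ft_force: [-1.0, 0.4, -0.9]
gripper_width: 0.0853
finger_force: 0.4
```

Pushing with about 1 N. I'll go on in small steps until the fence resists.

Emit:
jog_arm:
  moves:
    - {"dp":[0.003,0,0],"twist":[0,0,0],"gripper":1}
    - {"dp":[0.006,0,0],"twist":[0,0,0],"gripper":1}
    - {"dp":[0.006,0,0],"twist":[0,0,0],"gripper":1}

```text
time: 4.5
position: [0.4916, 0.0092, 0.0245]
tcp_rot: [[0.98, -0.023, 0.2], [-0.022, -1.0, -0.007], [0.2, 0.003, -0.98]]
ft_force: [-0.8, -0.1, -1.3]
gripper_width: 0.0856
finger_force: 0.4
```

Emit:
jog_arm:
  moves:
    - {"dp":[0.002,0,0],"twist":[0,0,0],"gripper":1}
    - {"dp":[0.003,0,0],"twist":[0,0,0],"gripper":1}
    - {"dp":[0.003,0,0],"twist":[0,0,0],"gripper":1}

```text
time: 4.8
position: [0.4939, 0.0093, 0.0243]
tcp_rot: [[0.98, -0.022, 0.199], [-0.022, -1.0, -0.007], [0.199, 0.003, -0.98]]
ft_force: [-4.0, -0.5, 1.9]
gripper_width: 0.0853
finger_force: 1.4
```

```bash
python3 - <<'E'
from h import *
s=arm.sense(); print(s["position"],s["ft_force"],s["wrist_torque"])
a=snap("top","t2")[165:290,255:395]; b=snap("side","s2")[220:330,260:380]
c=np.zeros((400,800,3),np.uint8)
a=cv2.resize(a,(400,357),interpolation=2); b=cv2.resize(b,(400,367),interpolation=2); c[:357,:400]=a; c[:367,400:]=b
cv2.imwrite("pics/c2.png",c)
E
```

```text
[0.49392017 0.00932588 0.02433031] [-3.99623058 -0.54302981  1.91917656] [-0.02645258  0.43739987 -0.0107059 ]
```

View pics/c2.png

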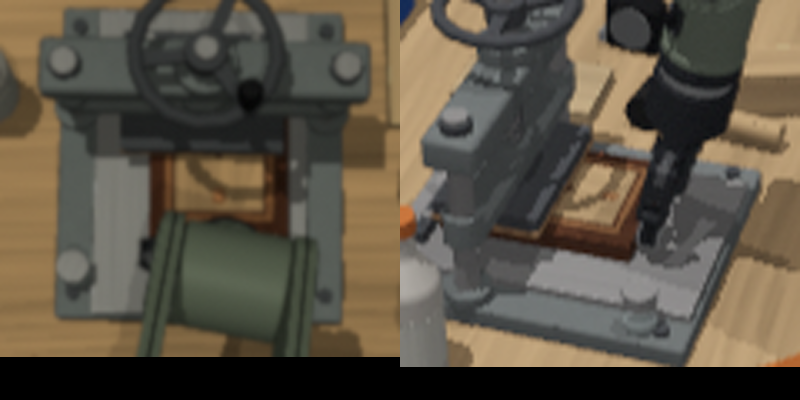

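The panel's near edge is now at about (210,215) in the crop, close to home and looking square. I'll press it a little harder onto the fence, then back off.

Emit:
jog_arm:
  moves:
    - {"dp":[0.002,0,0],"twist":[0,0,0],"gripper":1}
    - {"dp":[0.002,0,0],"twist":[0,0,0],"gripper":1}
    - {"dp":[0.002,0,0],"twist":[0,0,0],"gripper":1}

```text
time: 5.2
position: [0.4961, 0.0093, 0.0243]
tcp_rot: [[0.98, -0.023, 0.199], [-0.022, -1.0, -0.007], [0.199, 0.003, -0.98]]
ft_force: [-2.3, 0.1, -0.4]
gripper_width: 0.0851
finger_force: 0.9
```

Emit:
jog_arm:
  moves:
    - {"dp":[0.002,0,0],"twist":[0,0,0],"gripper":1}
    - {"dp":[0.002,0,0],"twist":[0,0,0],"gripper":1}
    - {"dp":[0.002,0,0],"twist":[0,0,0],"gripper":1}

```text
time: 5.5
position: [0.4974, 0.0094, 0.0242]
tcp_rot: [[0.98, -0.022, 0.198], [-0.022, -1.0, -0.007], [0.198, 0.002, -0.98]]
ft_force: [-3.9, 0.0, 2.1]
gripper_width: 0.0857
finger_force: 2.3
```

Emit:
jog_arm:
  moves:
    - {"dp":[0.002,0,0],"twist":[0,0,0],"gripper":1}
    - {"dp":[0.002,0,0],"twist":[0,0,0],"gripper":1}

```text
time: 5.7
position: [0.4975, 0.0096, 0.0236]
tcp_rot: [[0.981, -0.022, 0.193], [-0.021, -1.0, -0.006], [0.193, 0.002, -0.981]]
ft_force: [-9.8, -0.9, 7.5]
gripper_width: 0.0857
finger_force: 4.9
```

Emit:
jog_arm:
  moves:
    - {"dp":[0.002,0,0],"twist":[0,0,0],"gripper":1}
    - {"dp":[0.002,0,0],"twist":[0,0,0],"gripper":1}

```text
time: 5.9
position: [0.4976, 0.0097, 0.0229]
tcp_rot: [[0.982, -0.022, 0.189], [-0.021, -1.0, -0.006], [0.189, 0.002, -0.982]]
ft_force: [-13.9, -2.0, 9.5]
gripper_width: 0.0851
finger_force: 7.0
```

The panel is firmly home: the position held at 0.4975 while the force rose. I retreat, go up and straighten the tool.

Emit:
jog_arm:
  moves:
    - {"dp":[-0.01,0,0],"twist":[0,0,0],"gripper":1}
    - {"dp":[-0.03,0,0],"twist":[0,0,0],"gripper":1}
    - {"dp":[-0.06,0,0],"twist":[0,0,0],"gripper":1}
    - {"dp":[-0.07,0,0.03],"twist":[0,0,0],"gripper":1}
    - {"dp":[-0.07,0,0.08],"twist":[0,0,0],"gripper":0.5}
    - {"dp":[-0.07,0,0.13],"twist":[0,0,0],"gripper":0}
    - {"dp":[-0.07,0,0.18],"twist":[0,0,0],"gripper":-0.5}
    - {"dp":[-0.07,0,0.23],"twist":[0,0.05,0],"gripper":-1}
    - {"dp":[-0.07,0,0.28],"twist":[0,0.1,0],"gripper":-1}
    - {"dp":[-0.07,0,0.33],"twist":[0,0.2,0],"gripper":-1}
    - {"dp":[-0.07,0,0.35],"twist":[0,0.2,0],"gripper":-1}
    - {"dp":[-0.07,0,0.35],"twist":[0,0.2,0],"gripper":-1}

```text
time: 7.1
position: [0.4352, 0.0089, 0.3793]
tcp_rot: [[1.0, -0.021, 0.012], [-0.021, -1.0, -0.009], [0.012, 0.009, -1.0]]
ft_force: [-0.3, 0.0, -0.5]
gripper_width: 0.0003
finger_force: 0.0
```

```bash
python3 - <<'E'
from h import *
s=arm.sense(); print(s["position"],s["ft_force"]); print(s["tcp_rot"])
im=snap("top","t3"); side=snap("side","s3")
hsv=cv2.cvtColor(im,cv2.COLOR_BGR2HSV)
m=((hsv[...,1]>110)&(hsv[...,2]<120)).astype(np.uint8); m[:218]=0;m[262:]=0;m[:,:298]=0;m[:,370:]=0
ys,xs=np.where(m); print(xs.min(),xs.max(),ys.min(),ys.max())
for nm,f in(("L",np.min),("R",np.max)):
    E=np.array([onz("top",(f(np.where(m[v])[0])+(-.5 if nm=="L" else .5),v),.049) for v in range(220,ys.max()-6) if m[v].any()]); k=np.polyfit(E[:,0],E[:,1],1); print(nm,E[:,1].mean(),E[:,0].mean(),k[0])
a=im[165:290,255:395]; b=side[190:330,240:380]
c=np.zeros((400,800,3),np.uint8)
a=cv2.resize(a,(400,357),interpolation=2); b=cv2.resize(b,(400,400),interpolation=2); c[:357,:400]=a; c[:400,400:]=b
cv2.imwrite("pics/c3.png",c)
E
```

```text
[0.43522185 0.00888891 0.37934611] [-0.27210698  0.03171105 -0.4993295 ]
[[ 0.99970192 -0.0213656   0.0118142 ]
 [-0.02126256 -0.99973538 -0.00877956]
 [ 0.01199865  0.00852575 -0.99989167]]Traceback (most recent call last):
  File "<stdin>", line 6, in <module>
    return umr_minimum(a, axis, None, out, keepdims, initial, where)
ValueError: zero-size array to reduction operation minimum which has no identity
```

Emit:
jog_arm:
  moves:
    - {"dp":[0.05,-0.1,0],"twist":[0,0,0],"gripper":-1}
    - {"dp":[0.05,-0.1,0],"twist":[0,0,0],"gripper":-1}
    - {"dp":[0.08,-0.22,0],"twist":[0,0,0],"gripper":-1}
    - {"dp":[0.08,-0.22,0],"twist":[0,0,0],"gripper":-1}
    - {"dp":[0.08,-0.22,0],"twist":[0,0,0],"gripper":-1}
    - {"dp":[0.08,-0.22,0],"twist":[0,0,0],"gripper":-1}

```text
time: 7.8
position: [0.511, -0.2144, 0.3703]
tcp_rot: [[1.0, -0.027, -0.005], [-0.027, -1.0, -0.006], [-0.005, 0.006, -1.0]]
ft_force: [0.3, -0.2, 0.3]
gripper_width: -0.0
finger_force: 0.0
```

```bash
python3 - <<'E'
from h import *
s=arm.sense(); print(s["position"],s["ft_force"])
im=snap("top","t4"); side=snap("side","s4")
a=im[165:290,255:395]; b=side[190:330,240:380]
c=np.zeros((400,800,3),np.uint8)
a=cv2.resize(a,(400,357),interpolation=2); b=cv2.resize(b,(400,400),interpolation=2); c[:357,:400]=a; c[:400,400:]=b
cv2.imwrite("pics/c4.png",c)
hsv=cv2.cvtColor(im,cv2.COLOR_BGR2HSV)
m=((hsv[...,1]>110)&(hsv[...,2]<120)).astype(np.uint8); m[:218]=0;m[262:]=0;m[:,:298]=0;m[:,370:]=0
ys,xs=np.where(m); print(len(xs))
print(xs.min(),xs.max(),ys.min(),ys.max())
for nm,f in(("L",np.min),("R",np.max)):
    E=np.array([onz("top",(f(np.where(m[v])[0])+(-.5 if nm=="L" else .5),v),.049) for v in range(220,ys.max()-3) if m[v].any()]); k=np.polyfit(E[:,0],E[:,1],1); print(nm,E[:,1].mean(),E[:,0].mean(),k[0])
E
```

```text
[ 0.51101388 -0.2144202   0.37026944] [ 0.25385323 -0.16233734  0.3246758 ]
938
308 355 218 246
L 0.0723979576994402 0.5460683717578843 -0.010075454414694852
R -0.0531555433482659 0.5444756527266577 0.038129353476591764
```

View pics/c4.png

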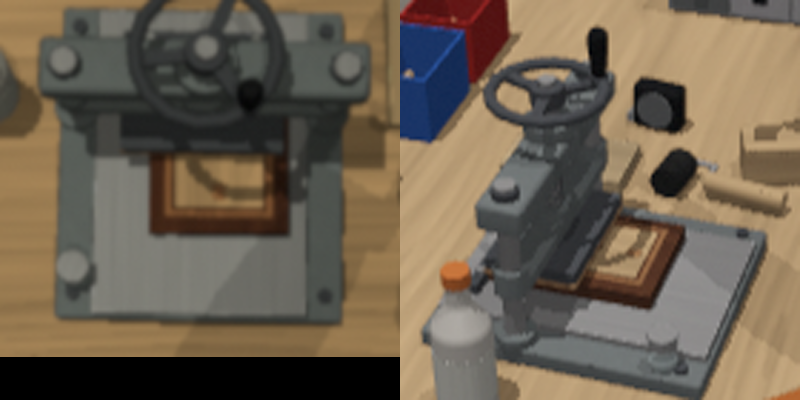

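The panel is square and home. Its near edge is at crop row 233, parallel to the bed, and its offset in y is about -15 mm, inside the 22 mm limit. Next I go over the knob with closed fingers to probe its top.

Emit:
jog_arm:
  moves:
    - {"dp":[0.072,0.204,0],"twist":[0,0,0],"gripper":-1}
    - {"dp":[0.072,0.204,0],"twist":[0,0,0],"gripper":-1}
    - {"dp":[0.072,0.204,0],"twist":[0,0,0],"gripper":-1}
    - {"dp":[0.072,0.204,0],"twist":[0,0,0],"gripper":-1}
    - {"dp":[0.072,0.204,0],"twist":[0,0,0],"gripper":-1}
    - {"dp":[0.072,0.204,0],"twist":[0,0,0],"gripper":-1}
    - {"dp":[0.072,0.204,-0.03],"twist":[0,0,0],"gripper":-1}
    - {"dp":[0.072,0.204,-0.045],"twist":[0,0,0],"gripper":-1}
    - {"dp":[0.072,0.204,-0.045],"twist":[0,0,0],"gripper":-1}
    - {"dp":[0.072,0.204,-0.045],"twist":[0,0,0],"gripper":-1}

```text
time: 8.9
position: [0.5832, -0.0075, 0.3291]
tcp_rot: [[1.0, -0.023, -0.002], [-0.023, -1.0, -0.007], [-0.001, 0.007, -1.0]]
ft_force: [-0.7, -0.1, 0.8]
gripper_width: 0.0001
finger_force: 0.0
```

Emit:
jog_arm:
  moves:
    - {"dp":[0,0,-0.004],"twist":[0,0,0],"gripper":-1}
    - {"dp":[0,0,-0.008],"twist":[0,0,0],"gripper":-1}
    - {"dp":[0,0,-0.01],"twist":[0,0,0],"gripper":-1}

```text
time: 9.2
position: [0.5839, -0.0069, 0.3195]
tcp_rot: [[1.0, -0.022, 0.0], [-0.022, -1.0, -0.007], [0.0, 0.007, -1.0]]
ft_force: [-0.7, 0.2, -0.3]
gripper_width: -0.0002
finger_force: 0.0
```

```bash
python3 - <<'E'
from h import *
im=cv2.imread("pics/t4.png").astype(int); sd=cv2.imread("pics/s4.png").astype(int)
def dk(i,x0,x1,y0,y1,th):
    m=(i.max(2)<th); q=np.zeros_like(m); q[y0:y1,x0:x1]=m[y0:y1,x0:x1]
    n,l,st,ce=cv2.connectedComponentsWithStats(q.astype(np.uint8)); k=1+np.argmax(st[1:,4]); return ce[k],st[k]
a,sa=dk(im,334,352,186,208,45); b,sb=dk(sd,303,316,195,222,45); print(a,sa,b,sb); print(tri(a,b))
E
```

```text
[342.61340206 200.2371134 ] [334 193  18  15 194] [308.74725275 207.85714286] [306 200   6  17  91]
(array([ 0.580819  , -0.00962495,  0.27669929]), np.float64(0.00684925316247632))
```

Emit:
jog_arm:
  moves:
    - {"dp":[-0.002,-0.003,-0.002],"twist":[0,0,0],"gripper":-1}
    - {"dp":[-0.002,-0.003,-0.004],"twist":[0,0,0],"gripper":-1}

```text
time: 9.4
position: [0.5816, -0.01, 0.3153]
tcp_rot: [[1.0, -0.022, -0.0], [-0.022, -1.0, -0.007], [-0.0, 0.007, -1.0]]
ft_force: [0.5, 0.3, -1.4]
gripper_width: -0.0001
finger_force: 0.0
```

Emit:
jog_arm:
  moves:
    - {"dp":[0,0,-0.002],"twist":[0,0,0],"gripper":-1}
    - {"dp":[0,0,-0.004],"twist":[0,0,0],"gripper":-1}

```text
time: 9.6
position: [0.5818, -0.0097, 0.3111]
tcp_rot: [[1.0, -0.022, -0.0], [-0.022, -1.0, -0.007], [-0.0, 0.007, -1.0]]
ft_force: [0.1, 0.3, -0.5]
gripper_width: 0.0001
finger_force: 0.0
```

Emit:
jog_arm:
  moves:
    - {"dp":[0,0,-0.002],"twist":[0,0,0],"gripper":-1}
    - {"dp":[0,0,-0.004],"twist":[0,0,0],"gripper":-1}

```text
time: 9.8
position: [0.5817, -0.0096, 0.3071]
tcp_rot: [[1.0, -0.021, -0.0], [-0.021, -1.0, -0.007], [-0.0, 0.007, -1.0]]
ft_force: [0.1, -0.5, -0.1]
gripper_width: 0.0003
finger_force: 0.0
```

Emit:
jog_arm:
  moves:
    - {"dp":[0,0,-0.002],"twist":[0,0,0],"gripper":-1}
    - {"dp":[0,0,-0.003],"twist":[0,0,0],"gripper":-1}

```text
time: 10.0
position: [0.5818, -0.0096, 0.3048]
tcp_rot: [[1.0, -0.021, 0.0], [-0.021, -1.0, -0.007], [0.0, 0.007, -1.0]]
ft_force: [-2.2, 0.4, 5.6]
gripper_width: -0.0001
finger_force: 2.7
```

Emit:
jog_arm:
  moves:
    - {"dp":[0,0,-0.001],"twist":[0,0,0],"gripper":-1}
    - {"dp":[0,0,-0.002],"twist":[0,0,0],"gripper":-1}

```text
time: 10.2
position: [0.582, -0.0097, 0.3047]
tcp_rot: [[1.0, -0.021, 0.002], [-0.021, -1.0, -0.007], [0.002, 0.007, -1.0]]
ft_force: [-3.8, 0.7, 10.5]
gripper_width: 0.0001
finger_force: 5.5
```

Knob top is at z 0.305, so the platen is at 61.5 mm and needs about 12.5 mm, or 1.04 turns. Next I lift, open and grasp the knob. Its pin lets it revolve, so the tool orientation can stay fixed.

Emit:
jog_arm:
  moves:
    - {"dp":[0,0,0.015],"twist":[0,0,0],"gripper":-1}
    - {"dp":[0,0,0.035],"twist":[0,0,0],"gripper":0.3}
    - {"dp":[0,0,0.035],"twist":[0,0,0],"gripper":0.3}
    - {"dp":[0,0,0.035],"twist":[0,0,0],"gripper":0.3}
    - {"dp":[0,0,0.035],"twist":[0,0,0],"gripper":0.3}
    - {"dp":[0,0,0.02],"twist":[0,0,0],"gripper":0.3}

```text
time: 10.8
position: [0.5826, -0.0098, 0.3231]
tcp_rot: [[1.0, -0.022, 0.003], [-0.022, -1.0, -0.007], [0.003, 0.007, -1.0]]
ft_force: [0.9, -0.0, 0.4]
gripper_width: 0.056
finger_force: 0.0
```

Emit:
jog_arm:
  moves:
    - {"dp":[-0.001,0,-0.02],"twist":[0,0,0],"gripper":0.3}
    - {"dp":[-0.001,0,-0.035],"twist":[0,0,0],"gripper":0.3}
    - {"dp":[-0.001,0,-0.048],"twist":[0,0,0],"gripper":0.3}
    - {"dp":[-0.001,0,-0.052],"twist":[0,0,0],"gripper":0.3}
    - {"dp":[-0.001,0,-0.052],"twist":[0,0,0],"gripper":0.3}

```text
time: 11.3
position: [0.5803, -0.0096, 0.2691]
tcp_rot: [[1.0, -0.022, -0.002], [-0.022, -1.0, -0.007], [-0.002, 0.007, -1.0]]
ft_force: [0.4, -0.2, -0.6]
gripper_width: 0.0553
finger_force: 0.0
```

Emit:
jog_arm:
  moves:
    - {"dp":[0,0,0],"twist":[0,0,0],"gripper":-0.6}
    - {"dp":[0,0,0],"twist":[0,0,0],"gripper":-0.6}
    - {"dp":[0,0,0],"twist":[0,0,0],"gripper":-0.6}
    - {"dp":[0,0,0],"twist":[0,0,0],"gripper":-0.6}
    - {"dp":[0,0,0],"twist":[0,0,0],"gripper":-0.6}
  squeeze: 30

```text
time: 11.8
position: [0.5817, -0.0091, 0.2717]
tcp_rot: [[1.0, -0.021, 0.003], [-0.021, -1.0, -0.006], [0.003, 0.006, -1.0]]
ft_force: [0.9, 2.9, 4.4]
gripper_width: 0.0199
finger_force: 30.3
```

```bash
cat > orb.py <<'E'
import numpy as np,sys
# c, p0(knob), from cumulative angle a to b (deg, cw positive) in n rows, dp relative to pose at a
cx,cy,r,phi0,a,b,st=map(float,sys.argv[1:])
f=lambda t:np.array([cx+r*np.cos(np.radians(phi0-t)),cy+r*np.sin(np.radians(phi0-t)),-.012*t/360])
for t in np.arange(a+st,b+1e-6,st): print(int(t),np.round(f(t)-f(a),4).tolist())
E
python3 - <<'E'
import numpy as np
print(np.degrees(np.arctan2(-.0097-.0225,.581-.624)))
E
python3 orb.py .624 .0225 .055 -143.2 0 60 5;
```

```text
-143.17276487755453
5 [-0.0027, 0.004, -0.0002]
10 [-0.0051, 0.0081, -0.0003]
15 [-0.007, 0.0125, -0.0005]
20 [-0.0086, 0.017, -0.0007]
25 [-0.0098, 0.0217, -0.0008]
30 [-0.0106, 0.0264, -0.001]
35 [-0.0109, 0.0312, -0.0012]
40 [-0.0109, 0.036, -0.0013]
45 [-0.0104, 0.0408, -0.0015]
50 [-0.0095, 0.0455, -0.0017]
55 [-0.0082, 0.0501, -0.0018]
60 [-0.0065, 0.0546, -0.002]
```

Emit:
jog_arm:
  moves:
    - {"dp":[-0.003,0.004,0.001],"twist":[0,0,0],"gripper":-0.6}
    - {"dp":[-0.005,0.008,0.001],"twist":[0,0,0],"gripper":-0.6}
    - {"dp":[-0.007,0.0125,0.001],"twist":[0,0,0],"gripper":-0.6}
    - {"dp":[-0.009,0.017,0.001],"twist":[0,0,0],"gripper":-0.6}
    - {"dp":[-0.01,0.022,0.001],"twist":[0,0,0],"gripper":-0.6}
    - {"dp":[-0.0105,0.0265,0.001],"twist":[0,0,0],"gripper":-0.6}

```text
time: 12.4
position: [0.5709, 0.0162, 0.2708]
tcp_rot: [[1.0, -0.022, 0.001], [-0.022, -1.0, -0.009], [0.002, 0.009, -1.0]]
ft_force: [4.3, -1.6, -2.4]
gripper_width: 0.0203
finger_force: 29.7
```

```bash
python3 orb.py .624 .0225 .055 -143.2 30 120 10
```

```text
40 [-0.0003, 0.0096, -0.0003]
50 [0.0011, 0.0191, -0.0007]
60 [0.0041, 0.0282, -0.001]
70 [0.0086, 0.0366, -0.0013]
80 [0.0145, 0.0442, -0.0017]
90 [0.0217, 0.0506, -0.002]
100 [0.0298, 0.0556, -0.0023]
110 [0.0387, 0.0592, -0.0027]
120 [0.0481, 0.0611, -0.003]
```

Emit:
jog_arm:
  moves:
    - {"dp":[0.0005,0.0096,-0.001],"twist":[0,0,0],"gripper":-0.6}
    - {"dp":[0.002,0.019,-0.001],"twist":[0,0,0],"gripper":-0.6}
    - {"dp":[0.005,0.028,-0.001],"twist":[0,0,0],"gripper":-0.6}
    - {"dp":[0.0095,0.0365,-0.0015],"twist":[0,0,0],"gripper":-0.6}
    - {"dp":[0.0155,0.044,-0.0015],"twist":[0,0,0],"gripper":-0.6}
    - {"dp":[0.0225,0.0505,-0.002],"twist":[0,0,0],"gripper":-0.6}

```text
time: 13.0
position: [0.5925, 0.0685, 0.2687]
tcp_rot: [[1.0, -0.021, -0.002], [-0.021, -1.0, -0.006], [-0.002, 0.007, -1.0]]
ft_force: [-1.7, -1.4, 0.1]
gripper_width: 0.02
finger_force: 30.0
```

```bash
python3 -c "
from bench import arm
s=arm.sense();print(s['position'],s['ft_force'])"; python3 orb.py .624 .0225 .055 -143.2 90 200 10
```

```text
[0.59251693 0.06846802 0.26872236] [-1.65420454 -1.4018554   0.12797551]
100 [0.0081, 0.0051, -0.0003]
110 [0.017, 0.0086, -0.0007]
120 [0.0264, 0.0106, -0.001]
130 [0.036, 0.0109, -0.0013]
140 [0.0455, 0.0095, -0.0017]
150 [0.0546, 0.0065, -0.002]
160 [0.0631, 0.002, -0.0023]
170 [0.0706, -0.0039, -0.0027]
180 [0.077, -0.0111, -0.003]
190 [0.082, -0.0192, -0.0033]
200 [0.0856, -0.0281, -0.0037]
```

Emit:
jog_arm:
  moves:
    - {"dp":[0.008,0.005,-0.0005],"twist":[0,0,0],"gripper":-0.6}
    - {"dp":[0.017,0.0085,-0.0005],"twist":[0,0,0],"gripper":-0.6}
    - {"dp":[0.0265,0.0105,-0.001],"twist":[0,0,0],"gripper":-0.6}
    - {"dp":[0.036,0.011,-0.0015],"twist":[0,0,0],"gripper":-0.6}
    - {"dp":[0.0455,0.0095,-0.0015],"twist":[0,0,0],"gripper":-0.6}
    - {"dp":[0.0545,0.0065,-0.002],"twist":[0,0,0],"gripper":-0.6}
    - {"dp":[0.063,0.002,-0.0025],"twist":[0,0,0],"gripper":-0.6}
    - {"dp":[0.0705,-0.004,-0.0025],"twist":[0,0,0],"gripper":-0.6}
    - {"dp":[0.077,-0.011,-0.003],"twist":[0,0,0],"gripper":-0.6}
    - {"dp":[0.082,-0.019,-0.0035],"twist":[0,0,0],"gripper":-0.6}
    - {"dp":[0.0855,-0.028,-0.0035],"twist":[0,0,0],"gripper":-0.6}

```text
time: 14.1
position: [0.6786, 0.0384, 0.2651]
tcp_rot: [[1.0, -0.022, -0.001], [-0.022, -1.0, -0.007], [-0.001, 0.007, -1.0]]
ft_force: [-0.0, 2.8, -4.7]
gripper_width: 0.02
finger_force: 29.5
```

```bash
cat > f.py <<'E'
from bench import arm
import numpy as np
s=arm.sense();p=np.array(s['position']);F=np.array(s['ft_force']);d=p[:2]-[.624,.0225];ph=np.arctan2(d[1],d[0])
t=np.array([np.sin(ph),-np.cos(ph)]);print("r",np.hypot(*d),"turned",(-143.2-np.degrees(ph))%360,"tang",-F[:2]@t,"rad",F[:2]@d/np.hypot(*d),"z",p[2],F[2])
E
python3 f.py; python3 orb.py .624 .0225 .055 -143.2 200 310 10
```

```text
r 0.05684557107220956 turned 200.59867251192108 tang 2.690082892968558 rad 0.7593979666249963 z 0.265124613692913 -4.725060007261865
210 [0.002, -0.0094, -0.0003]
220 [0.0023, -0.019, -0.0007]
230 [0.0009, -0.0285, -0.001]
240 [-0.0021, -0.0376, -0.0013]
250 [-0.0066, -0.046, -0.0017]
260 [-0.0126, -0.0535, -0.002]
270 [-0.0197, -0.0599, -0.0023]
280 [-0.0279, -0.065, -0.0027]
290 [-0.0368, -0.0685, -0.003]
300 [-0.0461, -0.0705, -0.0033]
310 [-0.0557, -0.0708, -0.0037]
```

Emit:
jog_arm:
  moves:
    - {"dp":[0.0015,-0.0095,-0.001],"twist":[0,0,0],"gripper":-0.6}
    - {"dp":[0.0015,-0.019,-0.0015],"twist":[0,0,0],"gripper":-0.6}
    - {"dp":[0.0,-0.0285,-0.002],"twist":[0,0,0],"gripper":-0.6}
    - {"dp":[-0.003,-0.0375,-0.0025],"twist":[0,0,0],"gripper":-0.6}
    - {"dp":[-0.0075,-0.046,-0.003],"twist":[0,0,0],"gripper":-0.6}
    - {"dp":[-0.0135,-0.0535,-0.0035],"twist":[0,0,0],"gripper":-0.6}
    - {"dp":[-0.0205,-0.06,-0.0035],"twist":[0,0,0],"gripper":-0.6}
    - {"dp":[-0.0285,-0.065,-0.004],"twist":[0,0,0],"gripper":-0.6}
    - {"dp":[-0.037,-0.0685,-0.0045],"twist":[0,0,0],"gripper":-0.6}
    - {"dp":[-0.046,-0.0705,-0.0045],"twist":[0,0,0],"gripper":-0.6}

```text
time: 15.1
position: [0.6319, -0.0305, 0.2618]
tcp_rot: [[1.0, -0.021, 0.001], [-0.021, -1.0, -0.005], [0.001, 0.005, -1.0]]
ft_force: [1.0, 7.1, -0.8]
gripper_width: 0.0203
finger_force: 30.1
```

```bash
python3 f.py; python3 orb.py .624 .0225 .055 -143.2 300 400 5
```

```text
r 0.05355340239309023 turned 298.3072904644779 tang 2.077035674681095 rad -6.82837747857584 z 0.26176909002936105 -0.787322072965088
305 [-0.0048, -0.0004, -0.0002]
310 [-0.0096, -0.0003, -0.0003]
315 [-0.0144, 0.0002, -0.0005]
320 [-0.0191, 0.0011, -0.0007]
325 [-0.0237, 0.0024, -0.0008]
330 [-0.0282, 0.0041, -0.001]
335 [-0.0325, 0.0061, -0.0012]
340 [-0.0366, 0.0086, -0.0013]
345 [-0.0405, 0.0114, -0.0015]
350 [-0.0442, 0.0145, -0.0017]
355 [-0.0475, 0.018, -0.0018]
360 [-0.0506, 0.0217, -0.002]
365 [-0.0533, 0.0256, -0.0022]
370 [-0.0556, 0.0298, -0.0023]
375 [-0.0576, 0.0342, -0.0025]
380 [-0.0592, 0.0387, -0.0027]
385 [-0.0603, 0.0434, -0.0028]
390 [-0.0611, 0.0481, -0.003]
395 [-0.0615, 0.0529, -0.0032]
400 [-0.0614, 0.0577, -0.0033]
```

Emit:
jog_arm:
  moves:
    - {"dp":[-0.005,0.0015,0],"twist":[0,0,0],"gripper":-0.6}
    - {"dp":[-0.0095,0.002,-0.0005],"twist":[0,0,0],"gripper":-0.6}
    - {"dp":[-0.0145,0.0025,-0.0005],"twist":[0,0,0],"gripper":-0.6}
    - {"dp":[-0.019,0.0035,-0.0005],"twist":[0,0,0],"gripper":-0.6}
    - {"dp":[-0.0235,0.005,-0.001],"twist":[0,0,0],"gripper":-0.6}
    - {"dp":[-0.028,0.0065,-0.001],"twist":[0,0,0],"gripper":-0.6}
    - {"dp":[-0.0325,0.0085,-0.001],"twist":[0,0,0],"gripper":-0.6}

```text
time: 15.8
position: [0.5992, -0.0239, 0.2606]
tcp_rot: [[1.0, -0.022, -0.001], [-0.022, -1.0, -0.009], [-0.001, 0.009, -1.0]]
ft_force: [-0.4, -5.9, 1.3]
gripper_width: 0.0203
finger_force: 30.2
```

```bash
python3 f.py; python3 orb.py .624 .024 .055 -143.2 335 420 2.5
```

```text
r 0.05257582730841257 turned 334.9409181724933 tang 2.4462281854361665 rad 5.393682334224532 z 0.26057081447667507 1.297325422464734
337 [-0.0021, 0.0012, -0.0001]
340 [-0.0041, 0.0024, -0.0002]
342 [-0.0061, 0.0038, -0.0002]
345 [-0.008, 0.0052, -0.0003]
347 [-0.0099, 0.0068, -0.0004]
350 [-0.0117, 0.0084, -0.0005]
352 [-0.0134, 0.0101, -0.0006]
355 [-0.015, 0.0118, -0.0007]
357 [-0.0166, 0.0136, -0.0007]
360 [-0.018, 0.0155, -0.0008]
362 [-0.0194, 0.0175, -0.0009]
365 [-0.0208, 0.0195, -0.001]
367 [-0.022, 0.0216, -0.0011]
370 [-0.0231, 0.0237, -0.0012]
372 [-0.0241, 0.0258, -0.0012]
375 [-0.0251, 0.028, -0.0013]
377 [-0.0259, 0.0303, -0.0014]
380 [-0.0267, 0.0326, -0.0015]
382 [-0.0273, 0.0349, -0.0016]
385 [-0.0278, 0.0372, -0.0017]
387 [-0.0283, 0.0396, -0.0017]
390 [-0.0286, 0.042, -0.0018]
392 [-0.0289, 0.0443, -0.0019]
395 [-0.029, 0.0467, -0.002]
397 [-0.029, 0.0491, -0.0021]
400 [-0.0289, 0.0515, -0.0022]
402 [-0.0287, 0.0539, -0.0022]
405 [-0.0284, 0.0563, -0.0023]
407 [-0.0281, 0.0587, -0.0024]
410 [-0.0276, 0.061, -0.0025]
412 [-0.027, 0.0634, -0.0026]
415 [-0.0263, 0.0657, -0.0027]
417 [-0.0255, 0.0679, -0.0027]
420 [-0.0246, 0.0701, -0.0028]
```

Emit:
jog_arm:
  moves:
    - {"dp":[-0.0025,0,0],"twist":[0,0,0],"gripper":-0.6}
    - {"dp":[-0.0045,0.001,0],"twist":[0,0,0],"gripper":-0.6}
    - {"dp":[-0.0065,0.0025,0],"twist":[0,0,0],"gripper":-0.6}
    - {"dp":[-0.0085,0.004,-0.0005],"twist":[0,0,0],"gripper":-0.6}
    - {"dp":[-0.0085,0.004,-0.0005],"twist":[0,0,0],"gripper":-0.6}

```text
time: 16.3
position: [0.5909, -0.0184, 0.2602]
tcp_rot: [[1.0, -0.021, -0.001], [-0.021, -1.0, -0.007], [-0.001, 0.007, -1.0]]
ft_force: [-2.2, -2.5, 3.6]
gripper_width: 0.0203
finger_force: 30.3
```

```bash
python3 f.py
```

```text
r 0.0525940655585803 turned 345.80922215701986 tang -0.10541154602822586 rad 3.3386006686367193 z 0.2602120909637987 3.6086410817964216
```

Emit:
jog_arm:
  moves:
    - {"dp":[-0.002,0.0015,-0.0005],"twist":[0,0,0],"gripper":-0.6}
    - {"dp":[-0.004,0.003,-0.0005],"twist":[0,0,0],"gripper":-0.6}

```text
time: 16.5
position: [0.5877, -0.0156, 0.26]
tcp_rot: [[1.0, -0.022, 0.001], [-0.022, -1.0, -0.007], [0.001, 0.007, -1.0]]
ft_force: [0.0, -2.5, 4.5]
gripper_width: 0.0205
finger_force: 30.5
```

```bash
python3 f.py
```

```text
r 0.052641499925892184 turned 350.43597055561656 tang 1.7244890669910986 rad 1.7809421416500304 z 0.2600226461781015 4.503190368378687
```

Emit:
jog_arm:
  moves:
    - {"dp":[-0.002,0.0015,-0.001],"twist":[0,0,0],"gripper":-0.6}
    - {"dp":[-0.0035,0.0035,-0.001],"twist":[0,0,0],"gripper":-0.6}

```text
time: 16.7
position: [0.5844, -0.0121, 0.2598]
tcp_rot: [[1.0, -0.022, 0.002], [-0.022, -1.0, -0.007], [0.002, 0.007, -1.0]]
ft_force: [0.2, -3.0, 6.8]
gripper_width: 0.0201
finger_force: 30.8
```

```bash
python3 f.py
```

```text
r 0.0526109470436415 turned 355.6443104467886 tang 2.4550264929991186 rad 1.8207479612156774 z 0.2598346285826895 6.797338129053968
```

Emit:
jog_arm:
  moves:
    - {"dp":[-0.0015,0.002,0.001],"twist":[0,0,0],"gripper":-0.6}
    - {"dp":[-0.003,0.0035,0.001],"twist":[0,0,0],"gripper":-0.6}

```text
time: 16.9
position: [0.581, -0.0081, 0.2597]
tcp_rot: [[1.0, -0.021, 0.001], [-0.021, -1.0, -0.006], [0.001, 0.006, -1.0]]
ft_force: [1.0, -2.2, 4.2]
gripper_width: 0.0203
finger_force: 30.5
```

```bash
python3 f.py
```

```text
r 0.05277180494660439 turned 1.3325296493687517 tang 2.3594613471147237 rad 0.4926503257597192 z 0.2596834762121876 4.199752880722138
```

Emit:
jog_arm:
  moves:
    - {"dp":[-0.001,0.0015,0],"twist":[0,0,0],"gripper":-0.6}
    - {"dp":[-0.0015,0.0025,0],"twist":[0,0,0],"gripper":-0.6}

```text
time: 17.1
position: [0.5794, -0.0058, 0.2596]
tcp_rot: [[1.0, -0.021, 0.0], [-0.021, -1.0, -0.007], [0.0, 0.007, -1.0]]
ft_force: [0.6, -2.4, 4.6]
gripper_width: 0.0202
finger_force: 30.5
```

```bash
python3 f.py
```

```text
r 0.052813822204557596 turned 4.402880333670652 tang 2.366358729640282 rad 0.7713884074622116 z 0.2595596643377936 4.590814317884638
```

Emit:
jog_arm:
  moves:
    - {"dp":[-0.001,0.0015,0],"twist":[0,0,0],"gripper":-0.6}
    - {"dp":[-0.0015,0.0025,0],"twist":[0,0,0],"gripper":-0.6}

```text
time: 17.3
position: [0.5779, -0.0034, 0.2595]
tcp_rot: [[1.0, -0.021, 0.0], [-0.021, -1.0, -0.007], [0.0, 0.007, -1.0]]
ft_force: [0.8, -1.2, 5.5]
gripper_width: 0.0201
finger_force: 30.5
```

```bash
python3 f.py
```

```text
r 0.052844423095162324 turned 7.490174280502799 tang 1.4277562142279734 rad -0.15255942307852655 z 0.25948680043632105 5.490302742741683
```

Emit:
jog_arm:
  moves:
    - {"dp":[-0.001,0.0015,0],"twist":[0,0,0],"gripper":-0.6}
    - {"dp":[-0.0015,0.003,0],"twist":[0,0,0],"gripper":-0.6}

```text
time: 17.5
position: [0.5766, -0.001, 0.2594]
tcp_rot: [[1.0, -0.022, 0.001], [-0.022, -1.0, -0.008], [0.001, 0.008, -1.0]]
ft_force: [2.5, -3.5, 4.0]
gripper_width: 0.0201
finger_force: 30.5
```

```bash
python3 f.py
```

```text
r 0.05290893534652174 turned 10.415657533842847 tang 4.300902643340205 rad -0.6849649765583852 z 0.25942679524791207 4.025296038334588
```

Emit:
jog_arm:
  moves:
    - {"dp":[-0.0003,0.0005,0],"twist":[0,0,0],"gripper":-0.6}

```text
time: 17.6
position: [0.5765, -0.0008, 0.2594]
tcp_rot: [[1.0, -0.022, 0.001], [-0.022, -1.0, -0.009], [0.001, 0.009, -1.0]]
ft_force: [3.7, -5.0, 3.9]
gripper_width: 0.0203
finger_force: 30.4
```

```bash
python3 f.py
```

```text
r 0.0529128036116436 turned 10.663545883988974 tang 6.108855022526254 rad -1.089704591260285 z 0.2594056478063588 3.897969794139526
```

Emit:
jog_arm:
  moves:
    - {"dp":[0,0,0],"twist":[0,0,0],"gripper":-0.6}

```text
time: 17.7
position: [0.5765, -0.0008, 0.2594]
tcp_rot: [[1.0, -0.022, 0.001], [-0.022, -1.0, -0.008], [0.001, 0.008, -1.0]]
ft_force: [2.8, -4.8, 3.8]
gripper_width: 0.0203
finger_force: 30.5
```

```bash
python3 f.py
```

```text
r 0.05290914276169977 turned 10.66035891223143 tang 5.519160154766477 rad -0.4616735019555158 z 0.25942355051482113 3.784914909379191
```

Emit:
jog_arm:
  moves:
    - {"dp":[0,0,0],"twist":[0,0,0],"gripper":-0.6}

```text
time: 17.8
position: [0.5765, -0.0008, 0.2594]
tcp_rot: [[1.0, -0.022, 0.001], [-0.022, -1.0, -0.008], [0.001, 0.008, -1.0]]
ft_force: [2.6, -3.5, 3.9]
gripper_width: 0.0201
finger_force: 30.5
```

```bash
python3 f.py
```

```text
r 0.05292993945082218 turned 10.650235192783896 tang 4.314123079643009 rad -0.7731558248131077 z 0.25942995551613474 3.8704380545317867
```

Emit:
jog_arm:
  moves:
    - {"dp":[-0.0002,0.0004,0],"twist":[0,0,0],"gripper":-0.6}
    - {"dp":[-0.0002,0.0004,0],"twist":[0,0,0],"gripper":-0.6}

```text
time: 18.0
position: [0.5764, -0.0006, 0.2594]
tcp_rot: [[1.0, -0.022, 0.001], [-0.022, -1.0, -0.008], [0.001, 0.008, -1.0]]
ft_force: [3.2, -4.5, 4.1]
gripper_width: 0.0202
finger_force: 30.5
```

```bash
python3 f.py
```

```text
r 0.05290646666316289 turned 10.912722986609822 tang 5.444278095948867 rad -0.9027874238343252 z 0.2593846110175462 4.125808637009115
```

Emit:
jog_arm:
  moves:
    - {"dp":[0,0,0],"twist":[0,0,0],"gripper":-0.6}

```text
time: 18.1
position: [0.5764, -0.0006, 0.2594]
tcp_rot: [[1.0, -0.022, 0.001], [-0.022, -1.0, -0.008], [0.001, 0.008, -1.0]]
ft_force: [3.3, -4.5, 3.6]
gripper_width: 0.0198
finger_force: 30.5
```

```bash
python3 f.py
```

```text
r 0.052927662562112246 turned 10.900342662512287 tang 5.459570703973872 rad -1.0107052023678846 z 0.2593834488691552 3.5912864224587024
```

The handle is stiff, holding about 5.5 N against roughly 2.4 N of drag, so the squeeze is about 90 N. I open the fingers, lift off and move aside.

Emit:
jog_arm:
  moves:
    - {"dp":[0,0,0],"twist":[0,0,0],"gripper":0.3}
    - {"dp":[0,0,0],"twist":[0,0,0],"gripper":0.3}
    - {"dp":[0,0,0],"twist":[0,0,0],"gripper":0.3}
    - {"dp":[0,0,0],"twist":[0,0,0],"gripper":0.3}
    - {"dp":[0,0,0.03],"twist":[0,0,0],"gripper":0.3}
    - {"dp":[0,0,0.07],"twist":[0,0,0],"gripper":0.3}
    - {"dp":[0,0,0.11],"twist":[0,0,0],"gripper":0.3}
    - {"dp":[0,0,0.11],"twist":[0,0,0],"gripper":0.3}
    - {"dp":[0,-0.05,0.11],"twist":[0,0,0],"gripper":0.3}
    - {"dp":[0,-0.1,0.11],"twist":[0,0,0],"gripper":0.3}
    - {"dp":[-0.05,-0.2,0.11],"twist":[0,0,0],"gripper":0.3}
    - {"dp":[-0.05,-0.25,0.11],"twist":[0,0,0],"gripper":0.3}

```text
time: 19.3
position: [0.5394, -0.1936, 0.3683]
tcp_rot: [[1.0, -0.02, -0.002], [-0.02, -1.0, -0.006], [-0.002, 0.006, -1.0]]
ft_force: [0.1, -0.5, 0.3]
gripper_width: 0.0554
finger_force: 0.0
```

Emit:
jog_arm:
  moves:
    - {"dp":[0,-0.03,0],"twist":[0,0,0],"gripper":0.3}
    - {"dp":[0,-0.03,0],"twist":[0,0,0],"gripper":0.3}
    - {"dp":[0,-0.03,0],"twist":[0,0,0],"gripper":0.3}

```text
time: 19.6
position: [0.5403, -0.2229, 0.3682]
tcp_rot: [[1.0, -0.023, -0.002], [-0.023, -1.0, -0.005], [-0.002, 0.005, -1.0]]
ft_force: [0.0, 0.9, 0.4]
gripper_width: 0.0554
finger_force: 0.0
```

```bash
python3 - <<'E'
from h import *
s=arm.sense(); print(s["position"],s["ft_force"])
im=snap("top","t5"); side=snap("side","s5")
for n,a in(("t",im),("s",side)):
    d=np.abs(a.astype(int)-cv2.imread(f"pics/{'top' if n=='t' else 'side'}0.png")).max(2)
    print(n,[tuple(map(int,x)) for x in cv2.connectedComponentsWithStats((d>40).astype(np.uint8))[2][1:] if x[4]>40])
a=im[165:290,255:395]; b=side[190:330,240:380]
c=np.zeros((400,800,3),np.uint8)
a=cv2.resize(a,(400,357),interpolation=2); b=cv2.resize(b,(400,400),interpolation=2); c[:357,:400]=a; c[:400,400:]=b
cv2.imwrite("pics/c5.png",c)
E
```

```text
[ 0.54025887 -0.22293252  0.36823058] [0.03540952 0.89863092 0.41168187]
t [(349, 121, 207, 261, 18432), (306, 156, 44, 13, 93), (305, 220, 51, 43, 993), (325, 220, 11, 10, 47), (431, 288, 20, 49, 174), (423, 323, 21, 4, 43), (299, 363, 49, 37, 1170), (333, 366, 307, 114, 23574), (218, 393, 92, 87, 5295), (599, 395, 16, 11, 114), (320, 458, 51, 22, 819)]
s [(317, 23, 143, 177, 7024), (488, 24, 3, 30, 48), (492, 49, 15, 16, 85), (458, 51, 14, 39, 350), (470, 50, 17, 43, 556), (488, 71, 52, 60, 479), (470, 99, 46, 145, 2719), (305, 199, 8, 12, 54), (434, 202, 58, 92, 2444), (269, 210, 38, 15, 313), (544, 217, 21, 44, 461), (365, 225, 44, 18, 320), (269, 226, 15, 12, 90), (516, 227, 16, 19, 179), (389, 251, 18, 10, 102), (494, 257, 20, 19, 99), (322, 270, 28, 31, 543), (441, 284, 78, 74, 2022), (537, 307, 18, 18, 162)]
```

View pics/c5.png

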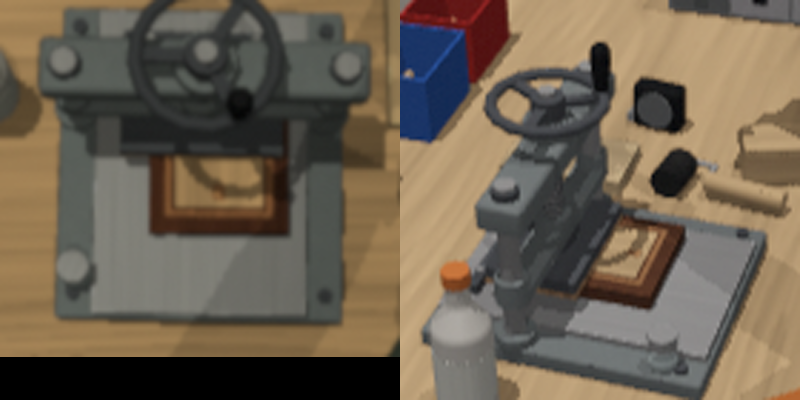

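The platen is down on the panel. The panel's near edge is still at crop row 233, square; the jar and glue haven't moved, and the robot is clear. Signing off.

```bash
python3 -c "
from bench import arm
print(arm.sign_off())"
```

```text
the job is handed in; nothing more can be done
None
```

The job is handed in at about 20 s of robot time, verdict not shown: the panel is square and home against the fence, nipped at an estimated 90 N (from handle force), with the wheel released and the other things left in place.

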